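# Put the desk's cordless things on charge for the night

## Task

Put the four cordless things lying about the desk on charge, each on its own charger: the ivory phone handset down in its dock, the silver loudspeaker in its cradle, the teal mug upright on its saucer and the green earbud case lying flat on the middle of the round pad. Set each one down gently, without tipping or dropping it, leave them all at rest, and do not disturb the golf trophy.

Things in the scene. Friction and masses are not known exactly. Their poses are not given: they have to be found in the camera images.
- handset: ivory cordless telephone handset, about 0.18 kg, 180 mm long along its y axis, lying on its ear and mouth pieces: each 46 (x) x 48 (y) x 42 mm high, centred 66 mm from the middle. Between them a grip bar 36 mm wide (x), clear from y -42 to 42 mm, spans 24 to 46 mm above the underside. Origin: middle of its underside, z up. Charges either way round.
- speaker: silver box-shaped portable loudspeaker with dark grilles and a row of five dark buttons on top, about 0.45 kg, standing on its base. 50 mm wide (x), 140 mm long (y), 50 mm high. Origin: middle of its underside, z up. It charges either way round.
- mug: teal heated mug, empty, upright, about 0.3 kg. Round body 64 mm across, 90 mm high, open on top, wall 4 mm; its handle sticks out 37 mm on its own +y side. Origin: middle of its underside, z up. Any yaw will do on the saucer.
- earbuds: green earbud charging case with a thin dark seam, lying flat, about 0.07 kg. 46 mm wide (x), 60 mm long (y), 26 mm high, rounded edges. Origin: middle of its underside, z up. Any yaw will do on the pad.
- handset_dock: ivory charging dock of the handset, fixed: low tray 72 (x) x 206 mm (y), bed 62 x 196 mm, 10 mm above its origin, in a rim 16 mm above the desk; two dark discs for the ear and mouth pieces, between them a block 40 x 40 mm, top at 22 mm, which goes under the grip bar. Origin: middle of its underside, on the desk. The handset lies along its y axis, underside on the bed.
- speaker_cradle: silver charging cradle of the loudspeaker with a dark grey bed, fixed: low tray 76 (x) x 166 mm (y), bed 66 x 156 mm, 10 mm above its origin, in a rim 15 mm above the desk. Origin: middle of its underside, on the desk. The loudspeaker stands in it, on the bed, with its y axis along the cradle's y axis.
- mug_saucer: teal round charging saucer of the mug, with a dark bed, fixed: 94 mm across, bed 9 mm above its origin and 82 mm across inside a rim that stands 5 mm above the bed (14 mm above the desk). Origin: middle of its underside, on the desk.
- charging_pad: white round charging pad with a green ring and a small green cross at its middle, fixed: 92 mm across, flat top 10 mm above its origin, no rim. Origin: middle of its underside, on the desk. For the earbud case, whose middle must be within 15 mm of the cross to charge.
- trophy: golf trophy to be left alone, loose: white ball on a brass tee on a 60 mm square marble base, 125 mm high, at the back between the chargers. Origin: middle of its underside.
There are look-alikes about, which are no part of the job. What is shaped like the speaker but blue is not meant. There is more than one size of the mug; the one meant has the size given above.

How it is judged:
By the outcome, as a careful person would: the job done as asked, in the order asked, and still so for the second after the job is handed in, with the robot touching nothing.
It also fails if it takes over 128 s, if anything falls off the work surface, if the arm or the gripper's body presses on something with over 40 N, if the wrist force passes 120 N, or if a joint passes its speed limit or range.

## Robot

A 6-joint arm with a two-finger parallel gripper is mounted at the origin on the work surface. World frame = base frame: x ahead of the robot, y to its left, z up, the work surface at z = 0. Lengths are in m, angles in degrees, forces in N, time in s.
With the tool pointing down it reaches from about 0.35 to 0.875 m from the base axis. Payload 4.2 kg.
Tool frame: the origin (TCP) lies between the finger pads; the fingertips stand 11 mm ahead of it and the grasp point (between the pads) lies 8 mm behind it; z points along the fingers, y is the direction in which the jaws open and shut (so a half turn about z gives the same grasp; the last joint's range is limited). The gripper opens to 87 mm and grips with 3 to 60 N. Pads are 19 mm wide; open, the fingers measure 117 mm over their backs; the gripper's body (75 mm by 190 mm) begins 51 mm behind the grasp point.
Start: joints at [-60.871, 22.042, 0.453, 0, -68.411, -14.817], TCP at [0.155, -0.606, 0.234] pointing down, gripper open.
Joint ranges: [-179.83, 179.83], [-69.29, 118.12], [-61.27, 80.66], [-181.25, 117.63], [-171.15, -9.14], [-177.46, 177.46]. Speed limits (degrees/s): [159.86, 159.86, 180, 180, 180, 180].

## Interface

Orientations are given as a 3x3 rotation matrix whose columns are the frame's x, y, z axes.
In Python, from station import sense, capture, get_calibration, finish_job, search_frame, cut_out gives the robot as it stands.
- The arm moves only by the tool arm_command, never from a script. Its argument "rows" is a list of rows, each an object with "fingers": the opening in per cent of the stroke, from 0 (shut) to 100 (fully open); "travel": the shift along the tool's x, y, z in cm, a list of three; "roll": the turn about the tool's z in degrees. A call has 1 to 10 rows; each row is the pose to reach, as a shift and turn from the pose commanded when the call began, along the tool's axes at that moment; what a row does not reach only later rows make up. A row lasts 1/10 s, in which the tool goes at most 50 mm and 8.59 degrees, less where a joint would pass 70% of its speed; a pose out of reach is approached as far as the arm can. A call with a gripper value outside its range is refused whole. The fingers move at their own pace and stop on an object; the grip force is fixed at half the most. Time passes only in rows, so rows that repeat a pose let the fingers close. It gives the time, the measured TCP pose, the force and the opening at its end, in the units of the state.
- sense(): the state, without advancing time (a new reading comes with each control period).
- capture(name): name is "scene" or "top"; returns (picture, depth): 384x512x3 uint8, red, green, blue; 384x512 float32, m along the optical axis (not along the pixel's ray), 0 where there is no reading.
- get_calibration(name): a dict with "fov_y" (degrees; the focal length in pixels is half the picture's height over the tangent of half this angle, whatever the lens; pixels are square), "cx", "cy" (the principal point, pixels), "origin" and "attitude" of the camera in the world. Camera axes: x right, y down, z forward; pixel columns grow to the right and rows downward; lengths in m; the calibration is good to about 2 mm. A picture is of the moment at which its call begins. get_calibration takes no time and is no camera call.
- finish_job(): hands the job in, once; it reports no verdict.
Trained networks look in the newest picture that a camera, given by its name, has taken for a name from the list of things; names that differ only in an ending like _2 or _b are one class to them, and where a whole thing is asked for, a point or a joint stands for the part that bears it (a point fixed in the world has none). Each returns a list of dicts, best first, with "p" (0 to 1); they miss things now and then, are a little off and sometimes report something else, mostly with a low value. They report only what shows in the picture. A call takes as long as a camera call. They do not tell look-alikes from the thing itself.
- search_frame(camera, label): "position" ([x, y, z] in m, in world coordinates, good to about 4 mm: the middle of the surface that is visible of it).
- cut_out(camera, label): "mask" (384x512 bool, what is visible of it).
The state is a dict: "time_s": time; "joints": joint angles; "joint_velocities": joint speeds; "effort": joint torques, N m; "tcp_pos": TCP position; "ee_rot": TCP orientation; "wrist_force": force on the tool from outside, world axes, zero at the start; "moment": the same for the moment, N m; "gripper_width": opening from 0.0 (shut) to 1.0 (fully open).
Only numpy, scipy, OpenCV 4.12 (cv2) and the standard library are available. Lean on these libraries where they do the work, as an engineer would, in place of code of your own. Each camera call takes 0.05 s, during which the arm holds its last target. There are 200 camera calls.

## Working session

There is one attempt and no reset: what is moved stays moved. The work goes in short steps, Python scripts to look and compute and a tool call to move; the robot and the scene stay as the last step left them, time stands still between calls to the robot, and variables do not carry over. Pictures are saved under pics/ and viewed, about 12 in all and at most 16, crops included, and the job is handed in when it is done.

Besides the shell and the picture viewer there is one more tool, called as a command line: name --argument value ..., lists and objects as JSON in quotes. arm_command: Moves the arm, as the interface text tells. Its arguments: {"type":"object","properties":{"rows":{"type":"array","items":{"type":"object","properties":{"fingers":{"type":"number"},"travel":{"type":"array","items":{"type":"number"}},"roll":{"type":"number"}}}}},"required":["rows"]}

```bash
mkdir -p pics; ls; cat > h.py <<'E'
import numpy as np,cv2
from station import *
def snap(n):
    p,d=capture(n); c=get_calibration(n); h,w=d.shape
    f=h/2/np.tan(np.radians(c["fov_y"])/2)
    v,u=np.mgrid[:h,:w]
    P=np.stack([(u-c["cx"])/f*d,(v-c["cy"])/f*d,d],-1)@np.array(c["attitude"]).T+np.array(c["origin"])
    P[d==0]=np.nan
    return p,P
def save(p,name,box=None,k=1):
    if box: a,b,c,d=box; p=p[b:d,a:c]
    cv2.imwrite("pics/"+name,cv2.resize(p[...,::-1],None,fx=k,fy=k,interpolation=cv2.INTER_CUBIC))
E
python3 - <<'E'
from h import *
for n in("top","scene"):
    p,P=snap(n); save(p,n+"0.png",k=1.5); np.savez("/tmp/"+n,p=p,P=P); c=get_calibration(n); print(c)
    for l in "handset speaker mug earbuds handset_dock speaker_cradle mug_saucer charging_pad trophy".split():
        print(n,l,[(np.round(r["position"],3).tolist(),round(r["p"],2)) for r in search_frame(n,l)])
s=sense();print(s)
E
```

```text
pics
{'fov_y': 49.25880318737684, 'cx': 257.68079243220853, 'cy': 196.80968809036193, 'origin': array([0.27843142, 0.03335716, 1.46555972]), 'attitude': array([[-0.01582417, -0.9878001 ,  0.15492113],
       [-0.99980474,  0.01379794, -0.01414576],
       [ 0.01183559, -0.15511473, -0.98782556]])}
top handset [([0.465, 0.143, 0.042], 0.74)]
top speaker [([0.436, -0.349, 0.051], 0.84), ([0.285, -0.392, 0.051], 0.79), ([0.682, 0.145, 0.01], 0.24)]
top mug [([0.268, 0.464, 0.062], 0.8), ([0.404, 0.354, 0.041], 0.77)]
top earbuds [([0.461, -0.123, 0.025], 0.79), ([0.735, -0.006, 0.031], 0.73)]
top handset_dock [([0.559, 0.368, 0.012], 0.67)]
top speaker_cradle [([0.583, -0.396, 0.01], 0.67)]
top mug_saucer [([0.675, -0.145, 0.01], 0.73)]
top charging_pad [([0.682, 0.146, 0.008], 0.93)]
top trophy [([0.734, -0.006, 0.036], 0.61)]
{'fov_y': 44.66684296909872, 'cx': 257.90493505367874, 'cy': 191.0919341995791, 'origin': array([1.13411828, 0.74109   , 0.95778451]), 'attitude': array([[-0.75683028,  0.44848312, -0.47546906],
       [ 0.65359579,  0.52433122, -0.54579237],
       [ 0.00452461,
[... 733 characters left out ...]
8761e-04,
       -6.84118956e+01, -1.48183001e+01]), 'joint_velocities': array([-0.00557394,  0.07372153,  0.02800454,  0.07003297,  0.01450485,
       -0.02829318]), 'effort': array([ 1.09044945e-04, -3.90478706e+01,  1.87626064e+01,  4.22444075e+00,
        1.55236217e-02, -2.79639437e-05]), 'tcp_pos': array([ 0.15451058, -0.60556463,  0.23354931]), 'ee_rot': array([[-9.68971627e-01, -2.47171975e-01, -1.48217151e-05],
       [-2.47171976e-01,  9.68971627e-01,  2.16059330e-05],
       [ 9.02144028e-06,  2.45990487e-05, -1.00000000e+00]]), 'wrist_force': array([-0.3130774 ,  0.4737128 , -0.19450382]), 'moment': array([0.02997522, 0.04777027, 0.0352167 ]), 'gripper_width': 1.0007467861149764}
```

View pics/top0.png

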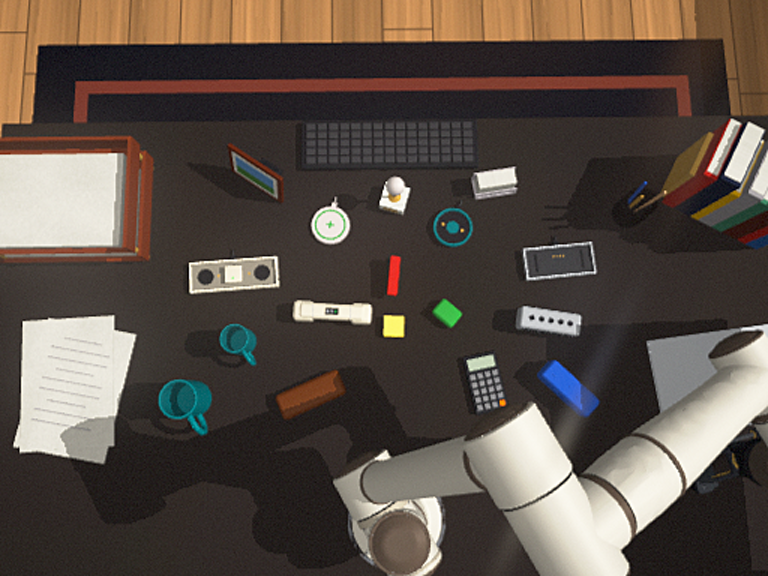

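View pics/scene0.png

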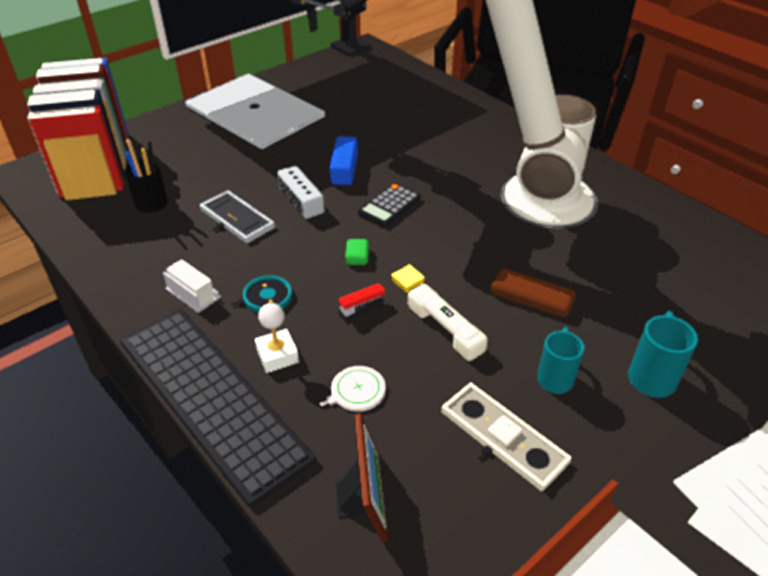

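Top view (1.5x pixels) shows the handset at (332,312), silver speaker (549,320), green case (447,313), dock (233,274), cradle (559,260), saucer (453,227), pad (330,224) and trophy (395,195). There are two mugs, small (238,342) and large (185,402), and the blue box (568,388) is the speaker's look-alike. Next I measure the poses and mug sizes.

```bash
cat > m.py <<'E'
from h import *
def rect(Q):
    (c,s,a)=cv2.minAreaRect((Q[:,:2]*1000).astype(np.float32))
    if s[0]<s[1]: a+=90; s=s[::-1]
    return np.round(c,1),np.round(s,1),round((a+90)%180-90,1)   # long-axis angle
def clean(Q):
    from scipy.spatial import cKDTree
    n=cKDTree(Q).query_ball_point(Q,.008,return_length=True); return Q[n>=4]
def pts(P,c,r,z0,z1):
    m=(np.hypot(P[...,0]-c[0],P[...,1]-c[1])<r)&(P[...,2]>z0)&(P[...,2]<z1); return clean(P[m])
E
python3 - <<'E'
from m import *
D={n:np.load(f"/tmp/{n}.npz") for n in("top","scene")}
for l,c,r,z0,z1 in [("handset",(.47,.147),.12,.034,.06),("speaker",(.44,-.34),.09,.04,.06),("mugS",(.404,.354),.075,.02,.13),("mugL",(.275,.464),.09,.02,.13),("earb",(.465,-.12),.05,.018,.04),
 ("dock",(.565,.376),.125,.0085,.03),("crad",(.585,-.392),.1,.0085,.03),("saucer",(.675,-.145),.065,.0085,.03),("pad",(.685,.148),.065,.0065,.03),("trophy",(.74,-.003),.06,.015,.14)]:
    for n in D:
        Q=pts(D[n]["P"],c,r,z0,z1); print(l,n,len(Q),*rect(Q),"z",np.round(np.percentile(Q[:,2],[5,50,98])*1000,1), "mean",np.round(Q.mean(0)*1000,1))
T=D["top"]["p"]; a=cv2.resize(T[200:300,90:190][...,::-1],None,fx=4,fy=4,interpolation=2); b=cv2.resize(T[190:290,280:415][...,::-1],None,fx=2.9,fy=4,interpolation=2)
cv2.imwrite("pics/crop1.png",np.hstack([a,b]))
E
```

```text
handset top 582 [468.4 139.9] [179.5  45.1] 87.3 z [37.4 45.  51.9] mean [467.4 139.   44.5]
handset scene 733 [468.5 140.9] [180.5  46.1] 85.7 z [35.8 43.1 48.6] mean [472.6 147.7  42.6]
speaker top 596 [ 438.9 -357.1] [141.   51.7] 81.2 z [43.5 49.8 56. ] mean [ 438.5 -355.9   49.5]
speaker scene 399 [ 440.9 -354.1] [140.4  50.6] 80.5 z [42.4 48.7 53.7] mean [ 443.6 -350.    48.3]
mugS top 211 [398.2 338.5] [93.  61.5] 58.8 z [27.2 75.9 94.5] mean [397.1 346.5  70. ]
mugS scene 850 [402.8 342.4] [83.7 63.2] 60.9 z [27.  63.3 90.6] mean [409.6 352.   61.9]
mugL top 558 [265.9 443.2] [119.7  81.4] 55.6 z [ 27.4  90.1 120.9] mean [265.3 454.6  81.8]
mugL scene 1591 [268.3 460.1] [105.1  83.2] -4.1 z [ 29.4  82.7 117.9] mean [284.5 462.5  79.4]
earb top 211 [ 463.9 -124.7] [58.1 46.6] 49.2 z [20.  25.5 31.7] mean [ 463.6 -124.2   25.4]
earb scene 192 [ 466.1 -124.3] [62.  43.3] 50.5 z [19.5 24.4 29.2] mean [ 467.3 -121.6   24.1]
dock top 1033 [562.9 371.9] [206.9  73.4] -86.5 z [ 9.2 13.3 24.9] mean [562.3 372.   14.3]
dock scene 1946 [567.9 371.7] [207.   87.6] -86.4 z [ 8.8 11.5 22.8] mean [563.3 376.2  13. ]
crad top 800 [ 585.2 -395.5] [167.8  77. ] -85.4 z [ 8.8 12.4 18.7] mean [ 584.8 -395.4   12.8]
crad scene 611 [ 586.4 -396.7] [173.8  83.7] -84.6 z [ 8.9 11.2 17.1] mean [ 584.6 -396.    11.7]
saucer top 386 [ 671.4 -146.2] [92.  91.5] 41.4 z [ 9.  12.3 18.6] mean [ 671.  -146.3   12.5]
saucer scene 394 [ 671.2 -146.9] [93.7 93.4] 34.5 z [ 8.7 10.6 16.2] mean [ 671.6 -150.2   11.2]
pad top 476 [679.6 145.4] [91.3 91.2] -57.0 z [ 7.1 11.2 17.1] mean [680.9 145.7  11.3]
pad scene 777 [681.  145.4] [94.5 90.9] 34.9 z [ 7.1  9.6 13.3] mean [682.6 146.9   9.8]
trophy top 314 [742.3  -7.3] [59.8 59.7] -16.3 z [ 25.8  33.9 125.4] mean [735.   -7.5  63.1]
trophy scene 697 [742.7  -7.4] [64.1 60. ] 73.4 z [ 20.5  31.3 123.1] mean [745.9  -1.8  56.8]
```

View pics/crop1.png

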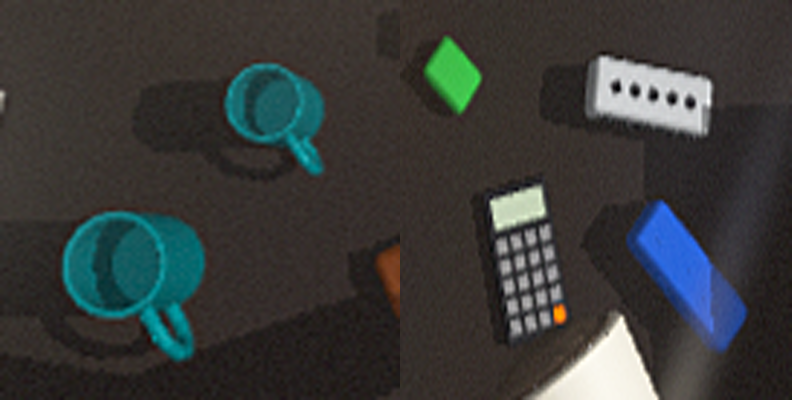

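Two mugs fit the shape. The small one at top pixel (238,342) is about 63 mm across and 90 mm high; the large one at (185,402) is about 83 mm and 118 mm. The small one matches the size given. The silver speaker with five buttons is at (549,320), and the blue box is not meant. The order will be handset, speaker, mug, earbuds.

```bash
cat > go.py <<'E'
import sys,numpy as np
from station import sense
def go(x,y,z,yaw):  # target TCP mm, yaw of tool y
    s=sense(); R=np.array(s["ee_rot"]); p=np.array(s["tcp_pos"])
    cur=np.degrees(np.arctan2(R[1,1],R[0,1])); d=(yaw-cur+180)%360-180
    print("travel",np.round(R.T@(np.array([x,y,z])/1000-p)*100,2),"roll",round(-d,1),"dist",round(float(np.linalg.norm(np.array([x,y,z])/1000-p))*100,1),"t",s["time_s"])
if __name__=="__main__": go(*map(float,sys.argv[1:]))
E
python3 - <<'E'
from m import *
from scipy.optimize import least_squares as ls
for n in("top","scene"):
    P=np.load(f"/tmp/{n}.npz")["P"]; Q=pts(P,(.404,.354),.07,.083,.1)
    r=ls(lambda v:np.hypot(Q[:,0]-v[0],Q[:,1]-v[1])-.030,[.404,.36],loss="soft_l1",f_scale=.003).x
    print(n,len(Q),r*1000)
    for a,b in((.02,.08),):
        B=pts(P,(.404,.354),.075,a,b); rr=np.hypot(*(B[:,:2]-r).T); H=B[rr>.042]; print(len(H),np.degrees(np.arctan2(*(H[:,:2]-r).mean(0)[::-1])))
E
python3 go.py 460 -200 230 176.5
```

```text
top 83 [405.63911107 349.85966133]
33 -146.36740192191905
scene 166 [406.46439886 350.17189996]
7 -147.5164699662101
travel [-39.63  31.75   0.36] roll -72.2 dist 50.8 t 1.0
```

arm_command --rows '[{"fingers": 100,"travel": [-4,3.2,0],"roll": -7.2},{"fingers": 100,"travel": [-8,6.4,0],"roll": -14.4},{"fingers": 100,"travel": [-12,9.6,0],"roll": -21.6},{"fingers": 100,"travel": [-16,12.8,0],"roll": -28.8},{"fingers": 100,"travel": [-20,16,0],"roll": -36},{"fingers": 100,"travel": [-24,19.2,0],"roll": -43.2},{"fingers": 100,"travel": [-28,22.4,0],"roll": -50.4},{"fingers": 100,"travel": [-32,25.6,0],"roll": -57.6},{"fingers": 100,"travel": [-36,28.8,0],"roll": -64.8},{"fingers": 100,"travel": [-40,32,0],"roll": -72}]'

```text
time_s: 2.0
tcp_pos: [0.4566, -0.2045, 0.234]
ee_rot: [[-0.059, -0.998, 0.001], [-0.998, 0.059, -0.0], [0.0, -0.001, -1.0]]
wrist_force: [0.4, -2.2, -0.2]
gripper_width: 0.997
```

```bash
python3 go.py 468.5 140.4 120 176.5; python3 go.py 468.5 140.4 27 176.5
```

```text
travel [-34.51   0.85  11.4 ] roll 0.1 dist 36.4 t 2.0
travel [-34.51   0.86  20.7 ] roll 0.1 dist 40.2 t 2.0
```

arm_command --rows '[{"fingers": 80,"travel": [-4.2,0.1,1.4]},{"fingers": 80,"travel": [-8.4,0.2,2.8]},{"fingers": 80,"travel": [-12.6,0.3,4.2]},{"fingers": 80,"travel": [-16.8,0.4,5.6]},{"fingers": 80,"travel": [-21,0.5,7]},{"fingers": 80,"travel": [-25.2,0.5,8.4]},{"fingers": 80,"travel": [-29.4,0.6,9.8]},{"fingers": 80,"travel": [-33.6,0.7,11.2]},{"fingers": 80,"travel": [-34.4,0.7,11.4]},{"fingers": 80,"travel": [-34.4,0.7,11.4]}]'

```text
validation failed for argument at $.ro...
```

```bash
python3 go.py 468.5 140.4 27 176.5
```

```text
travel [-34.51   0.86  20.7 ] roll 0.1 dist 40.2 t 2.0
```

Roll must be given in every row.

arm_command --rows '[{"fingers": 80,"travel": [-4.2,0.1,1.4],"roll": 0},{"fingers": 80,"travel": [-8.4,0.2,2.8],"roll": 0},{"fingers": 80,"travel": [-12.6,0.3,4.2],"roll": 0},{"fingers": 80,"travel": [-16.8,0.4,5.6],"roll": 0},{"fingers": 80,"travel": [-21,0.5,7],"roll": 0},{"fingers": 80,"travel": [-25.2,0.5,8.4],"roll": 0},{"fingers": 80,"travel": [-29.4,0.6,9.8],"roll": 0},{"fingers": 80,"travel": [-33.6,0.7,11.2],"roll": 0},{"fingers": 80,"travel": [-34.2,0.7,11.4],"roll": 0},{"fingers": 80,"travel": [-34.2,0.7,11.4],"roll": 0}]'

```text
time_s: 3.0
tcp_pos: [0.4704, 0.1364, 0.1191]
ee_rot: [[-0.062, -0.998, -0.001], [-0.998, 0.062, -0.001], [0.001, 0.001, -1.0]]
wrist_force: [0.1, -0.3, -0.1]
gripper_width: 0.799
```

```bash
python3 go.py 468.5 140.4 27 176.5
```

```text
travel [-0.4   0.21  9.21] roll -0.0 dist 9.2 t 3.0
```

arm_command --rows '[{"fingers": 80,"travel": [-0.4,0.2,2.5],"roll": 0},{"fingers": 80,"travel": [-0.4,0.2,5.5],"roll": 0},{"fingers": 80,"travel": [-0.4,0.2,8],"roll": 0},{"fingers": 80,"travel": [-0.4,0.2,9.2],"roll": 0},{"fingers": 80,"travel": [-0.4,0.2,9.2],"roll": 0},{"fingers": 80,"travel": [-0.4,0.2,9.2],"roll": 0},{"fingers": 55,"travel": [-0.4,0.2,9.2],"roll": 0},{"fingers": 35,"travel": [-0.4,0.2,9.2],"roll": 0},{"fingers": 10,"travel": [-0.4,0.2,9.2],"roll": 0},{"fingers": 10,"travel": [-0.4,0.2,9.2],"roll": 0}]'

```text
time_s: 4.0
tcp_pos: [0.4691, 0.1396, 0.028]
ee_rot: [[-0.064, -0.998, 0.001], [-0.998, 0.064, 0.001], [-0.001, -0.001, -1.0]]
wrist_force: [0.1, 0.6, -0.3]
gripper_width: 0.521
```

arm_command --rows '[{"fingers": 10,"travel": [0,0,0],"roll": 0},{"fingers": 10,"travel": [0,0,0],"roll": 0},{"fingers": 10,"travel": [0,0,-1],"roll": 0},{"fingers": 10,"travel": [0,0,-2.5],"roll": 0},{"fingers": 10,"travel": [0,0,-4.5],"roll": 0},{"fingers": 10,"travel": [0,0,-7],"roll": 0},{"fingers": 10,"travel": [0,0,-9.5],"roll": 0},{"fingers": 10,"travel": [0,0,-12],"roll": 0},{"fingers": 10,"travel": [0,0,-14],"roll": 0},{"fingers": 10,"travel": [0,0,-14],"roll": 0}]'

```text
time_s: 5.0
tcp_pos: [0.4705, 0.1404, 0.1708]
ee_rot: [[-0.064, -0.998, 0.006], [-0.998, 0.064, 0.004], [-0.004, -0.006, -1.0]]
wrist_force: [0.5, -0.7, -2.2]
gripper_width: 0.409
```

```bash
python3 go.py 563 372 120 183.5;  python3 - <<'E'
from m import *
p,P=snap("top"); Q=pts(P,(.468,.14),.13,.14,.2); print(rect(Q),np.round(np.percentile(Q[:,2],[5,50,95]),3)); save(p,"hs1.png",(120,130,320,290),3)
E
```

```text
travel [-23.68  -7.72   5.22] roll -7.2 dist 25.5 t 5.0
(array([467.8,  80.8]), array([58.7, 45. ]), 88.8) [0.176 0.187 0.193]
```

arm_command --rows '[{"fingers": 10,"travel": [-1.5,-0.5,0.3],"roll": -1},{"fingers": 10,"travel": [-4.5,-1.5,1],"roll": -2},{"fingers": 10,"travel": [-8,-2.6,1.8],"roll": -3},{"fingers": 10,"travel": [-11.5,-3.8,2.6],"roll": -4},{"fingers": 10,"travel": [-15,-4.9,3.4],"roll": -5},{"fingers": 10,"travel": [-18.5,-6,4.2],"roll": -6},{"fingers": 10,"travel": [-21.5,-7,4.8],"roll": -7},{"fingers": 10,"travel": [-23.2,-7.6,5.2],"roll": -7},{"fingers": 10,"travel": [-23.7,-7.7,5.2],"roll": -7},{"fingers": 10,"travel": [-23.7,-7.7,5.2],"roll": -7}]'

```text
time_s: 6.05
tcp_pos: [0.5603, 0.3713, 0.1131]
ee_rot: [[0.059, -0.998, -0.003], [-0.998, -0.059, -0.003], [0.002, 0.003, -1.0]]
wrist_force: [0.6, -1.0, -1.3]
gripper_width: 0.406
```

```bash
python3 go.py 563 372 39 183.5;  python3 - <<'E'
from m import *
p,P=snap("scene"); save(p,"hs1.png",(240,150,440,340),3)
p,P=snap("top"); save(p,"hs2.png",(90,100,290,290),3)
for z in(.07,.09):
  Q=pts(P,(.563,.372),.12,z,.16); print(rect(Q[Q[:,2]<.15]))
E
```

```text
travel [-0.07 -0.3   7.41] roll -0.1 dist 7.4 t 6.05
(array([559., 370.]), array([179.2,  45.6]), -84.5)
(array([559., 370.]), array([179.2,  45.6]), -84.5)
```

View pics/hs1.png

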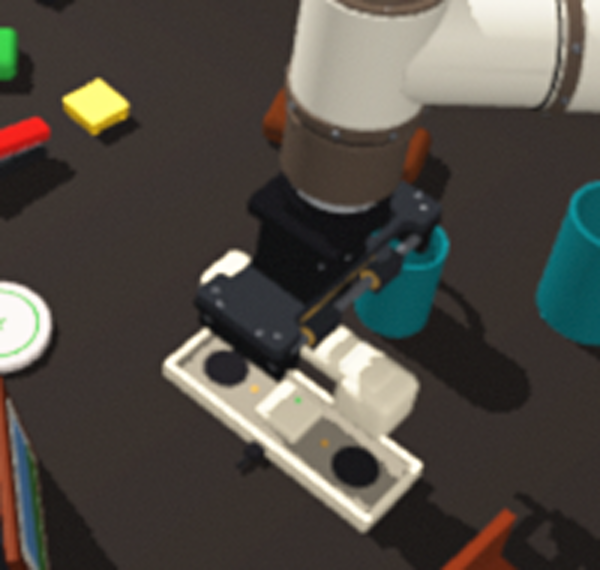

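The scene view shows the handset held level just above the dock (block at about (290,405) in the crop). The mug beside it is clear. I correct by a few mm and lower.

arm_command --rows '[{"fingers": 10,"travel": [-0.2,-0.35,1.5],"roll": 0.5},{"fingers": 10,"travel": [-0.2,-0.35,3],"roll": 1},{"fingers": 10,"travel": [-0.2,-0.35,4.5],"roll": 1},{"fingers": 10,"travel": [-0.2,-0.35,5.7],"roll": 1},{"fingers": 10,"travel": [-0.2,-0.35,6.6],"roll": 1},{"fingers": 10,"travel": [-0.2,-0.35,7],"roll": 1},{"fingers": 10,"travel": [-0.2,-0.35,7.2],"roll": 1},{"fingers": 10,"travel": [-0.2,-0.35,7.3],"roll": 1},{"fingers": 10,"travel": [-0.2,-0.35,7.4],"roll": 1},{"fingers": 10,"travel": [-0.2,-0.35,7.4],"roll": 1}]'

```text
time_s: 7.15
tcp_pos: [0.5645, 0.3734, 0.042]
ee_rot: [[0.04, -0.999, 0.001], [-0.999, -0.04, 0.001], [-0.001, -0.001, -1.0]]
wrist_force: [0.5, -0.5, -2.1]
gripper_width: 0.41
```

```bash
python3 - <<'E'
from m import *
s=sense();print(s["tcp_pos"],s["wrist_force"])
p,P=snap("top"); 
Q=pts(P,(.563,.372),.12,.045,.075); print(rect(Q),np.percentile(Q[:,2],[5,50,95])); 
p,P=snap("scene"); Q=pts(P,(.563,.372),.12,.045,.065); print(rect(Q));save(p,"hs3.png",(240,180,440,340),3)
E
```

```text
[0.56452848 0.37342125 0.04198716] [ 0.45606759 -0.45510862 -2.12437103]
(array([566.1, 372.5]), array([174.8,  46.5]), -87.8) [0.04892835 0.05789691 0.06399547]
(array([568.9, 374.1]), array([177.9,  48.8]), -87.4)
```

arm_command --rows '[{"fingers": 10,"travel": [0,0.1,0.1],"roll": 0},{"fingers": 10,"travel": [0,0.1,0.2],"roll": 0},{"fingers": 10,"travel": [0,0.1,0.3],"roll": 0},{"fingers": 10,"travel": [0,0.1,0.35],"roll": 0},{"fingers": 10,"travel": [0,0.1,0.35],"roll": 0}]'

```text
time_s: 7.75
tcp_pos: [0.5633, 0.3731, 0.0379]
ee_rot: [[0.04, -0.999, -0.0], [-0.999, -0.04, -0.0], [0.0, 0.0, -1.0]]
wrist_force: [-0.1, 0.2, -1.2]
gripper_width: 0.409
```

arm_command --rows '[{"fingers": 10,"travel": [0,0,0.05],"roll": 0},{"fingers": 10,"travel": [0,0,0.05],"roll": 0},{"fingers": 42,"travel": [0,0,0.05],"roll": 0},{"fingers": 46,"travel": [0,0,0.05],"roll": 0},{"fingers": 55,"travel": [0,0,0.05],"roll": 0},{"fingers": 70,"travel": [0,0,0.05],"roll": 0},{"fingers": 70,"travel": [0,0,0.05],"roll": 0},{"fingers": 70,"travel": [0,0,-1.5],"roll": 0},{"fingers": 70,"travel": [0,0,-4],"roll": 0},{"fingers": 80,"travel": [0,0,-8],"roll": 0}]'

```text
time_s: 8.75
tcp_pos: [0.5623, 0.3722, 0.1174]
ee_rot: [[0.04, -0.999, -0.004], [-0.999, -0.04, -0.003], [0.003, 0.004, -1.0]]
wrist_force: [0.1, 0.8, -0.3]
gripper_width: 0.732
```

```bash
python3 go.py 563 372 230 171; python3 go.py 440 0 230 171;
```

```text
travel [  0.06  -0.03 -11.26] roll 11.3 dist 11.3 t 8.75
travel [ 36.73  13.75 -11.09] roll 11.3 dist 40.8 t 8.75
```

arm_command --rows '[{"fingers": 90,"travel": [0,0,-4],"roll": 0},{"fingers": 90,"travel": [3,1,-8],"roll": 2},{"fingers": 90,"travel": [7.5,2.5,-9],"roll": 4},{"fingers": 90,"travel": [12,4.2,-10],"roll": 6},{"fingers": 90,"travel": [16.5,6,-10.5],"roll": 8},{"fingers": 90,"travel": [21,7.7,-11],"roll": 10},{"fingers": 90,"travel": [25.5,9.4,-11],"roll": 11.3},{"fingers": 90,"travel": [30,11.1,-11],"roll": 11.3},{"fingers": 90,"travel": [34,12.7,-11],"roll": 11.3},{"fingers": 90,"travel": [36.7,13.7,-11],"roll": 11.3}]'

```text
time_s: 9.75
tcp_pos: [0.4399, -0.0013, 0.2295]
ee_rot: [[-0.157, -0.988, 0.002], [-0.988, 0.157, 0.001], [-0.001, -0.002, -1.0]]
wrist_force: [0.5, 1.5, 0.4]
gripper_width: 0.901
```

```bash
python3 go.py 440 -355.5 120 171; python3 - <<'E'
from m import *
p,P=snap("top");Q=pts(P,(.563,.372),.13,.035,.075); print(rect(Q),np.percentile(Q[:,2],[5,50,95])); save(p,"hs4.png",(100,130,240,230),4)
p,P=snap("scene");Q=pts(P,(.563,.372),.13,.035,.075); print(rect(Q),np.percentile(Q[:,2],[5,50,95]))
E
```

```text
travel [34.99 -5.57 10.94] roll -0.0 dist 37.1 t 9.75
(array([563.3, 372.3]), array([178.3,  45.5]), -88.0) [0.04562561 0.05432024 0.06050755]
(array([510.9, 371.5]), array([177.8, 155.6]), -87.5) [0.03968105 0.05296112 0.05776758]
```

View pics/hs4.png

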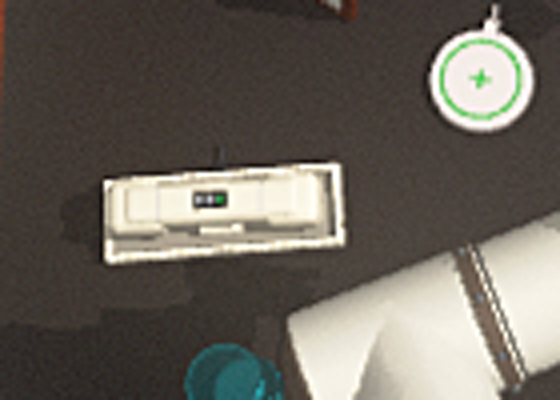

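The handset lies in the dock at crop (215,205), top about 55 mm high, inside the rim, and its display has gone green. Next the speaker.

arm_command --rows '[{"fingers": 90,"travel": [4.2,-0.7,1.3],"roll": 0},{"fingers": 90,"travel": [8.4,-1.3,2.6],"roll": 0},{"fingers": 90,"travel": [12.6,-2,3.9],"roll": 0},{"fingers": 90,"travel": [16.8,-2.7,5.2],"roll": 0},{"fingers": 90,"travel": [21,-3.4,6.5],"roll": 0},{"fingers": 90,"travel": [25.2,-4,7.8],"roll": 0},{"fingers": 90,"travel": [29.4,-4.7,9.1],"roll": 0},{"fingers": 90,"travel": [33.3,-5.3,10.4],"roll": 0},{"fingers": 90,"travel": [35,-5.6,10.9],"roll": 0},{"fingers": 90,"travel": [35,-5.6,10.9],"roll": 0}]'

```text
time_s: 10.85
tcp_pos: [0.442, -0.355, 0.1184]
ee_rot: [[-0.159, -0.987, -0.001], [-0.987, 0.159, 0.0], [-0.0, 0.001, -1.0]]
wrist_force: [-0.0, 0.0, -0.0]
gripper_width: 0.901
```

```bash
python3 go.py 440 -355.5 27 171
```

```text
travel [0.08 0.18 9.14] roll -0.1 dist 9.1 t 10.85
```

arm_command --rows '[{"fingers": 90,"travel": [0.1,0.2,2.5],"roll": 0},{"fingers": 90,"travel": [0.1,0.2,5.5],"roll": 0},{"fingers": 90,"travel": [0.1,0.2,8],"roll": 0},{"fingers": 90,"travel": [0.1,0.2,9.1],"roll": 0},{"fingers": 90,"travel": [0.1,0.2,9.1],"roll": 0},{"fingers": 80,"travel": [0.1,0.2,9.1],"roll": 0},{"fingers": 68,"travel": [0.1,0.2,9.1],"roll": 0},{"fingers": 55,"travel": [0.1,0.2,9.1],"roll": 0},{"fingers": 20,"travel": [0.1,0.2,9.1],"roll": 0},{"fingers": 20,"travel": [0.1,0.2,9.1],"roll": 0}]'

```text
time_s: 11.85
tcp_pos: [0.439, -0.3541, 0.0286]
ee_rot: [[-0.157, -0.988, -0.001], [-0.988, 0.157, 0.0], [-0.0, 0.001, -1.0]]
wrist_force: [-2.3, 2.2, 3.9]
gripper_width: 0.567
```

arm_command --rows '[{"fingers": 20,"travel": [0,0,0],"roll": 0},{"fingers": 20,"travel": [0,0,0],"roll": 0},{"fingers": 20,"travel": [0,0,0],"roll": 0},{"fingers": 20,"travel": [0,0,-1],"roll": 0},{"fingers": 20,"travel": [0,0,-2.5],"roll": 0},{"fingers": 20,"travel": [0,0,-4.5],"roll": 0},{"fingers": 20,"travel": [0,0,-6.5],"roll": 0},{"fingers": 20,"travel": [0,0,-8],"roll": 0},{"fingers": 20,"travel": [0,0,-8.5],"roll": 0},{"fingers": 20,"travel": [0,0,-8.5],"roll": 0}]'

```text
time_s: 12.85
tcp_pos: [0.44, -0.3541, 0.1134]
ee_rot: [[-0.156, -0.988, 0.001], [-0.988, 0.156, -0.0], [-0.0, -0.001, -1.0]]
wrist_force: [-0.0, -0.0, -4.3]
gripper_width: 0.571
```

```bash
python3 go.py 585.5 -396 110 184.8; python3 - <<'E'
from m import *
p,P=snap("scene"); save(p,"sp1.png",(100,60,300,200),3)
E
```

```text
travel [  1.86 -15.02   0.36] roll -13.8 dist 15.1 t 12.85
```

arm_command --rows '[{"fingers": 20,"travel": [0.2,-1.2,0],"roll": -1.5},{"fingers": 20,"travel": [0.5,-3.6,0],"roll": -3.5},{"fingers": 20,"travel": [0.8,-6.2,0.1],"roll": -6},{"fingers": 20,"travel": [1.1,-9,0.1],"roll": -8.5},{"fingers": 20,"travel": [1.4,-11.6,0.2],"roll": -11},{"fingers": 20,"travel": [1.7,-13.6,0.2],"roll": -13},{"fingers": 20,"travel": [1.8,-14.7,0.3],"roll": -13.8},{"fingers": 20,"travel": [1.9,-15,0.3],"roll": -13.8},{"fingers": 20,"travel": [1.9,-15,1.5],"roll": -13.8},{"fingers": 20,"travel": [1.9,-15,2.5],"roll": -13.8}]'

```text
time_s: 13.9
tcp_pos: [0.5838, -0.3959, 0.0867]
ee_rot: [[0.083, -0.997, -0.002], [-0.997, -0.083, 0.001], [-0.001, 0.001, -1.0]]
wrist_force: [0.2, 0.2, -5.2]
gripper_width: 0.576
```

arm_command --rows '[{"fingers": 20,"travel": [0,0,1],"roll": 0},{"fingers": 20,"travel": [0,0,2],"roll": 0},{"fingers": 20,"travel": [0,0,2.5],"roll": 0},{"fingers": 20,"travel": [0,0,2.5],"roll": 0},{"fingers": 20,"travel": [0,0,2.5],"roll": 0}]'

```text
time_s: 14.4
tcp_pos: [0.5852, -0.3966, 0.0633]
ee_rot: [[0.084, -0.996, 0.0], [-0.996, -0.084, -0.0], [0.001, -0.0, -1.0]]
wrist_force: [0.2, -0.1, -4.3]
gripper_width: 0.574
```

```bash
python3 go.py 585.5 -396 39 184.8; python3 - <<'E'
from m import *
p,P=snap("top"); save(p,"sp2.png",(320,120,440,230),4)
Q=pts(P,(.585,-.396),.12,.065,.105); print(rect(Q),np.percentile(Q[:,2],[5,50,95]))
p,P=snap("scene"); save(p,"sp3.png",(100,60,300,200),3)
Q=pts(P,(.585,-.396),.12,.065,.088); print(rect(Q),np.percentile(Q[:,2],[5,50,95]))
E
```

```text
travel [-0.05 -0.03  2.43] roll 0.0 dist 2.4 t 14.4
(array([ 588.5, -401.3]), array([127.9,  52.3]), -85.5) [0.07859527 0.084288   0.08927958]
(array([ 588.8, -379.2]), array([108.3,  73.3]), 80.3) [0.06736394 0.0827648  0.08680261]
```

View pics/sp3.png

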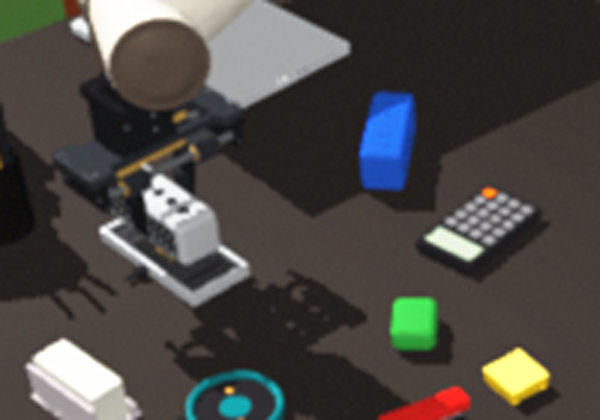

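The crop shows the speaker held level over the cradle at (185,225), aligned with it. Lowering.

arm_command --rows '[{"fingers": 20,"travel": [-0.1,0.1,0.7],"roll": 0},{"fingers": 20,"travel": [-0.15,0.15,1.3],"roll": 0},{"fingers": 20,"travel": [-0.15,0.15,1.7],"roll": 0},{"fingers": 20,"travel": [-0.15,0.15,2],"roll": 0},{"fingers": 20,"travel": [-0.15,0.15,2.2],"roll": 0},{"fingers": 20,"travel": [-0.15,0.15,2.3],"roll": 0},{"fingers": 20,"travel": [-0.15,0.15,2.35],"roll": 0},{"fingers": 20,"travel": [-0.15,0.15,2.35],"roll": 0},{"fingers": 20,"travel": [-0.15,0.15,2.35],"roll": 0}]'

```text
time_s: 15.4
tcp_pos: [0.5835, -0.3951, 0.0398]
ee_rot: [[0.084, -0.996, 0.0], [-0.996, -0.084, -0.0], [0.0, -0.0, -1.0]]
wrist_force: [-0.5, -0.3, -4.3]
gripper_width: 0.573
```

arm_command --rows '[{"fingers": 20,"travel": [0,0,0.05],"roll": 0},{"fingers": 20,"travel": [0,0,0.1],"roll": 0},{"fingers": 20,"travel": [0,0,0.15],"roll": 0},{"fingers": 20,"travel": [0,0,0.15],"roll": 0}]'

```text
time_s: 15.8
tcp_pos: [0.5835, -0.3951, 0.0387]
ee_rot: [[0.084, -0.996, 0.0], [-0.996, -0.084, -0.0], [0.0, -0.0, -1.0]]
wrist_force: [-1.0, 0.8, -0.6]
gripper_width: 0.569
```

arm_command --rows '[{"fingers": 58,"travel": [0,0,0],"roll": 0},{"fingers": 62,"travel": [0,0,0],"roll": 0},{"fingers": 72,"travel": [0,0,0],"roll": 0},{"fingers": 85,"travel": [0,0,0],"roll": 0},{"fingers": 85,"travel": [0,0,0],"roll": 0},{"fingers": 85,"travel": [0,0,-2],"roll": 0},{"fingers": 95,"travel": [0,0,-5],"roll": 0},{"fingers": 100,"travel": [0,0,-9],"roll": 0},{"fingers": 100,"travel": [0,0,-13],"roll": 0},{"fingers": 100,"travel": [0,0,-18],"roll": 0}]'

```text
time_s: 16.8
tcp_pos: [0.5825, -0.3945, 0.2181]
ee_rot: [[0.084, -0.996, -0.003], [-0.996, -0.084, 0.002], [-0.002, 0.003, -1.0]]
wrist_force: [1.3, -1.4, 0.0]
gripper_width: 0.993
```

```bash
python3 go.py 460 0 230 162; python3 - <<'E'
from m import *
p,P=snap("scene"); save(p,"sp4.png",(100,60,300,200),3)
Q=pts(P,(.585,-.396),.12,.04,.075); print(rect(Q),np.percentile(Q[:,2],[5,50,95]))
E
```

```text
travel [-40.34   8.91  -1.09] roll 22.8 dist 41.3 t 16.8
(array([ 586.3, -395.3]), array([141.1,  53.5]), -85.7) [0.04349193 0.05813263 0.06221896]
```

arm_command --rows '[{"fingers": 100,"travel": [-4.2,0.9,-0.1],"roll": 2.3},{"fingers": 100,"travel": [-8.4,1.8,-0.2],"roll": 4.6},{"fingers": 100,"travel": [-12.6,2.8,-0.3],"roll": 6.9},{"fingers": 100,"travel": [-16.8,3.7,-0.4],"roll": 9.2},{"fingers": 100,"travel": [-21,4.6,-0.5],"roll": 11.5},{"fingers": 100,"travel": [-25.2,5.6,-0.6],"roll": 13.8},{"fingers": 100,"travel": [-29.4,6.5,-0.7],"roll": 16.1},{"fingers": 100,"travel": [-33.6,7.4,-0.8],"roll": 18.4},{"fingers": 100,"travel": [-37.5,8.3,-1],"roll": 20.7},{"fingers": 100,"travel": [-40.3,8.9,-1],"roll": 23}]'

```text
time_s: 17.85
tcp_pos: [0.4602, 0.0009, 0.2286]
ee_rot: [[-0.312, -0.95, 0.002], [-0.95, 0.312, 0.001], [-0.001, -0.001, -1.0]]
wrist_force: [1.3, 0.9, 0.8]
gripper_width: 1.003
```

```bash
python3 go.py 406 350 150 162
```

```text
travel [-31.46  16.06   7.88] roll -0.2 dist 36.2 t 17.85
```

arm_command --rows '[{"fingers": 100,"travel": [-4,2,0.5],"roll": 0},{"fingers": 100,"travel": [-8,4.1,1.5],"roll": 0},{"fingers": 100,"travel": [-12,6.1,2.5],"roll": 0},{"fingers": 100,"travel": [-16,8.2,3.5],"roll": 0},{"fingers": 100,"travel": [-20,10.2,4.5],"roll": 0},{"fingers": 100,"travel": [-24,12.3,5.5],"roll": 0},{"fingers": 100,"travel": [-28,14.3,6.5],"roll": 0},{"fingers": 100,"travel": [-31.3,16,7.5],"roll": 0},{"fingers": 100,"travel": [-31.3,16,7.8],"roll": 0},{"fingers": 100,"travel": [-31.3,16,7.8],"roll": 0}]'

```text
time_s: 18.85
tcp_pos: [0.4059, 0.3467, 0.1492]
ee_rot: [[-0.311, -0.95, -0.001], [-0.95, 0.311, -0.001], [0.002, 0.001, -1.0]]
wrist_force: [0.8, -0.1, -0.4]
gripper_width: 0.998
```

```bash
python3 go.py 406 350 50 162; python3 - <<'E'
from m import *
p,P=snap("scene"); save(p,"mg1.png",(280,130,480,290),3)
E
```

```text
travel [-0.33  0.09  9.92] roll -0.1 dist 9.9 t 18.85
```

View pics/mg1.png

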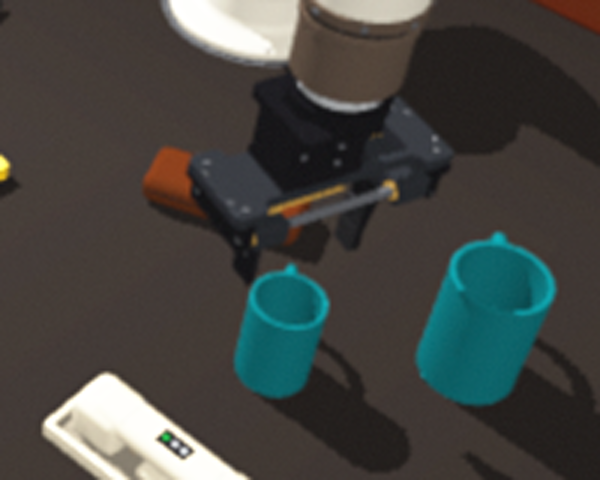

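The gripper straddles the small mug at crop (285,335), with the handle pointing away between the fingers and the big mug (490,330) clear. Descending.

arm_command --rows '[{"fingers": 100,"travel": [-0.3,0.1,1.5],"roll": 0},{"fingers": 100,"travel": [-0.3,0.1,3.5],"roll": 0},{"fingers": 100,"travel": [-0.3,0.1,6],"roll": 0},{"fingers": 100,"travel": [-0.3,0.1,8.5],"roll": 0},{"fingers": 100,"travel": [-0.3,0.1,9.9],"roll": 0},{"fingers": 100,"travel": [-0.3,0.1,9.9],"roll": 0},{"fingers": 90,"travel": [-0.3,0.1,9.9],"roll": 0},{"fingers": 82,"travel": [-0.3,0.1,9.9],"roll": 0},{"fingers": 75,"travel": [-0.3,0.1,9.9],"roll": 0},{"fingers": 40,"travel": [-0.3,0.1,9.9],"roll": 0}]'

```text
time_s: 19.9
tcp_pos: [0.4066, 0.3498, 0.0519]
ee_rot: [[-0.312, -0.95, 0.0], [-0.95, 0.312, 0.001], [-0.001, -0.0, -1.0]]
wrist_force: [-2.0, 0.3, 0.9]
gripper_width: 0.738
```

arm_command --rows '[{"fingers": 40,"travel": [0,0,0],"roll": 0},{"fingers": 40,"travel": [0,0,0],"roll": 0},{"fingers": 40,"travel": [0,0,0],"roll": 0},{"fingers": 40,"travel": [0,0,-1],"roll": 0},{"fingers": 40,"travel": [0,0,-2.5],"roll": 0},{"fingers": 40,"travel": [0,0,-5],"roll": 0},{"fingers": 40,"travel": [0,0,-8],"roll": 0},{"fingers": 40,"travel": [0,0,-11],"roll": 0},{"fingers": 40,"travel": [0,0,-13],"roll": 0},{"fingers": 40,"travel": [0,0,-13],"roll": 0}]'

```text
time_s: 20.9
tcp_pos: [0.4076, 0.3509, 0.1841]
ee_rot: [[-0.312, -0.95, 0.004], [-0.95, 0.312, 0.005], [-0.006, -0.002, -1.0]]
wrist_force: [-0.3, 0.6, -3.4]
gripper_width: 0.718
```

```bash
python3 go.py 500 50 230 172;python3 go.py 671.3 -146.5 200 182
```

```text
travel [ 25.68 -18.17  -4.71] roll -10.2 dist 31.8 t 20.9
travel [ 39.03 -40.56  -1.75] roll -20.2 dist 56.3 t 20.9
```

arm_command --rows '[{"fingers": 40,"travel": [0.8,-0.8,-0.6],"roll": -0.5},{"fingers": 40,"travel": [2.4,-2.4,-1.5],"roll": -1.5},{"fingers": 40,"travel": [4.6,-4.6,-2.5],"roll": -2.5},{"fingers": 40,"travel": [7,-7,-3],"roll": -4},{"fingers": 40,"travel": [9.4,-9.5,-3],"roll": -5},{"fingers": 40,"travel": [11.8,-12,-3],"roll": -6},{"fingers": 40,"travel": [14.2,-14.5,-3],"roll": -7.5},{"fingers": 40,"travel": [16.6,-17,-3],"roll": -8.5},{"fingers": 40,"travel": [19,-19.5,-3],"roll": -10},{"fingers": 40,"travel": [21.4,-22,-3],"roll": -11}]'

```text
time_s: 21.9
tcp_pos: [0.5481, 0.0752, 0.209]
ee_rot: [[-0.125, -0.992, -0.004], [-0.992, 0.125, -0.001], [0.002, 0.004, -1.0]]
wrist_force: [0.4, 1.1, -2.5]
gripper_width: 0.721
```

```bash
python3 go.py 671.3 -146.5 150 182
```

```text
travel [ 20.46 -15.01   5.88] roll -9.2 dist 26.0 t 21.9
```

arm_command --rows '[{"fingers": 40,"travel": [2.6,-2,0],"roll": -1.5},{"fingers": 40,"travel": [5.2,-4,0],"roll": -2.5},{"fingers": 40,"travel": [7.8,-6,0],"roll": -4},{"fingers": 40,"travel": [10.4,-8,0],"roll": -5},{"fingers": 40,"travel": [13,-10,0],"roll": -6.5},{"fingers": 40,"travel": [15.6,-11.8,0],"roll": -7.5},{"fingers": 40,"travel": [17.6,-13,1],"roll": -8},{"fingers": 40,"travel": [18.8,-13.7,2.5],"roll": -8},{"fingers": 40,"travel": [19.3,-14,4],"roll": -8},{"fingers": 40,"travel": [19.4,-14,5.5],"roll": -8}]'

```text
time_s: 22.9
tcp_pos: [0.6622, -0.1328, 0.1529]
ee_rot: [[0.013, -1.0, -0.004], [-1.0, -0.013, 0.0], [-0.001, 0.004, -1.0]]
wrist_force: [0.1, 0.1, -3.4]
gripper_width: 0.712
```

arm_command --rows '[{"fingers": 40,"travel": [0,0,1.5],"roll": 0},{"fingers": 40,"travel": [0,0,3],"roll": 0},{"fingers": 40,"travel": [0,0,3.5],"roll": 0},{"fingers": 40,"travel": [0,0,3.5],"roll": 0},{"fingers": 40,"travel": [0,0,3.5],"roll": 0}]'

```text
time_s: 23.4
tcp_pos: [0.6635, -0.1321, 0.1213]
ee_rot: [[0.015, -1.0, 0.0], [-1.0, -0.015, -0.0], [0.0, -0.0, -1.0]]
wrist_force: [1.2, 0.1, -2.3]
gripper_width: 0.721
```

```bash
python3 go.py 671.3 -146.5 61 182; python3 - <<'E'
from m import *
from scipy.optimize import least_squares as ls
for n in("top","scene"):
    p,P=snap(n); Q=pts(P,(.671,-.146),.05,.110,.155)
    r=ls(lambda v:np.hypot(Q[:,0]-v[0],Q[:,1]-v[1])-.030,[.671,-.146],loss="soft_l1",f_scale=.003).x
    print(n,len(Q),r*1000,np.percentile(Q[:,2],[5,50,95]))
save(p,"mg2.png",(100,110,300,270),3)
E
```

```text
travel [ 1.45 -0.75  6.03] roll -1.1 dist 6.2 t 23.4
top 4 [ 665.09183663 -129.79445516] [0.13885981 0.14772224 0.15248801]
scene 483 [ 666.41178378 -131.25760815] [0.11360622 0.1329661  0.15292093]
```

View pics/mg2.png

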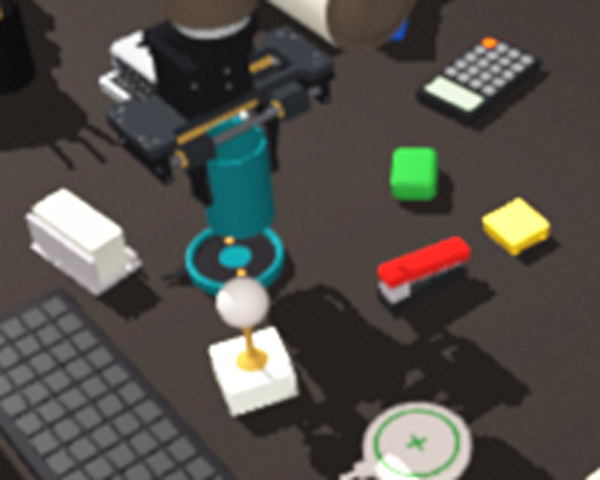

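The mug is held upright at crop (240,180), just behind the saucer centre (235,257), and clear of the trophy. I shift about 15 mm and lower.

arm_command --rows '[{"fingers": 40,"travel": [0.5,-0.2,0.5],"roll": 0},{"fingers": 40,"travel": [1,-0.45,1.5],"roll": 0},{"fingers": 40,"travel": [1.45,-0.65,2.5],"roll": 0},{"fingers": 40,"travel": [1.45,-0.65,3.5],"roll": 0},{"fingers": 40,"travel": [1.45,-0.65,4.4],"roll": 0},{"fingers": 40,"travel": [1.45,-0.65,5],"roll": 0},{"fingers": 40,"travel": [1.45,-0.65,5.4],"roll": 0},{"fingers": 40,"travel": [1.45,-0.65,5.6],"roll": 0},{"fingers": 40,"travel": [1.45,-0.65,5.6],"roll": 0},{"fingers": 40,"travel": [1.45,-0.65,5.6],"roll": 0}]'

```text
time_s: 24.5
tcp_pos: [0.6704, -0.1467, 0.0656]
ee_rot: [[0.014, -1.0, 0.001], [-1.0, -0.014, -0.0], [0.0, -0.001, -1.0]]
wrist_force: [0.5, -0.2, -3.6]
gripper_width: 0.718
```

```bash
python3 - <<'E'
from m import *
from scipy.optimize import least_squares as ls
print(sense()["tcp_pos"])
for n in("top","scene"):
    p,P=snap(n)
    for a,b,R in((.035,.09,.032),(.09,.11,.031)):
        Q=pts(P,(.671,-.146),.05,a,b)
        if len(Q)<5: continue
        r=ls(lambda v:np.hypot(Q[:,0]-v[0],Q[:,1]-v[1])-R,[.671,-.146],loss="soft_l1",f_scale=.003).x
        print(n,len(Q),r*1000)
E
```

```text
[ 0.6704303  -0.14673844  0.06555246]
scene 459 [ 673.24659131 -147.48325043]
scene 190 [ 671.64632213 -145.98255073]
```

arm_command --rows '[{"fingers": 40,"travel": [0,0,0.15],"roll": 0},{"fingers": 40,"travel": [0,0,0.3],"roll": 0},{"fingers": 40,"travel": [0,0,0.4],"roll": 0},{"fingers": 40,"travel": [0,0,0.45],"roll": 0},{"fingers": 40,"travel": [0,0,0.5],"roll": 0},{"fingers": 40,"travel": [0,0,0.5],"roll": 0}]'

```text
time_s: 25.2
tcp_pos: [0.67, -0.1469, 0.0609]
ee_rot: [[0.014, -1.0, 0.0], [-1.0, -0.014, -0.0], [0.0, -0.0, -1.0]]
wrist_force: [-2.3, 1.0, 3.5]
gripper_width: 0.716
```

arm_command --rows '[{"fingers": 72,"travel": [0,0,-0.03],"roll": 0},{"fingers": 76,"travel": [0,0,-0.03],"roll": 0},{"fingers": 84,"travel": [0,0,-0.03],"roll": 0},{"fingers": 95,"travel": [0,0,-0.03],"roll": 0},{"fingers": 95,"travel": [0,0,-0.03],"roll": 0},{"fingers": 95,"travel": [0,0,-0.8],"roll": 0},{"fingers": 95,"travel": [0,0,-2.3],"roll": 0},{"fingers": 95,"travel": [0,0,-5],"roll": 0},{"fingers": 95,"travel": [0,0,-9],"roll": 0},{"fingers": 95,"travel": [0,0,-14],"roll": 0}]'

```text
time_s: 26.2
tcp_pos: [0.6692, -0.1468, 0.2011]
ee_rot: [[0.014, -1.0, -0.003], [-1.0, -0.014, 0.0], [-0.0, 0.003, -1.0]]
wrist_force: [0.3, -0.4, 0.5]
gripper_width: 0.951
```

```bash
python3 go.py 465 -124.5 120 140; python3 - <<'E'
from m import *
p,P=snap("scene"); save(p,"mg3.png",(100,110,300,270),3)
E
```

```text
travel [-2.51 20.36  8.16] roll 40.8 dist 22.1 t 26.2
```

View pics/mg3.png

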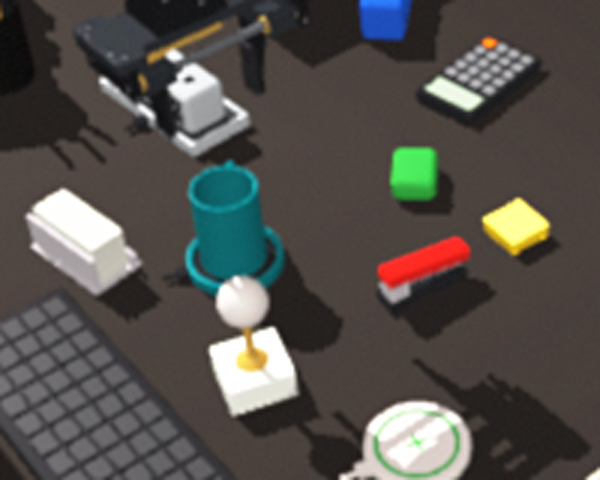

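The mug stands upright in the saucer at crop (232,230) and the trophy is untouched. Next the green case at (414,172).

arm_command --rows '[{"fingers": 95,"travel": [-0.2,2,0],"roll": 5},{"fingers": 95,"travel": [-0.6,5,0],"roll": 10},{"fingers": 95,"travel": [-1,8,0.5],"roll": 15},{"fingers": 95,"travel": [-1.4,11,2],"roll": 20},{"fingers": 90,"travel": [-1.7,14,3.5],"roll": 25},{"fingers": 85,"travel": [-2.1,17,5.5],"roll": 30},{"fingers": 80,"travel": [-2.4,19.5,7],"roll": 35},{"fingers": 80,"travel": [-2.5,20.3,8],"roll": 40.5},{"fingers": 80,"travel": [-2.5,20.3,8],"roll": 40.5},{"fingers": 80,"travel": [-2.5,20.3,8],"roll": 40.5}]'

```text
time_s: 27.25
tcp_pos: [0.4682, -0.1248, 0.1215]
ee_rot: [[-0.636, -0.771, 0.003], [-0.771, 0.636, -0.0], [-0.002, -0.003, -1.0]]
wrist_force: [0.0, 0.7, 0.8]
gripper_width: 0.802
```

```bash
python3 go.py 465 -124.5 14.5 140
```

```text
travel [ 0.2   0.29 10.7 ] roll 0.5 dist 10.7 t 27.25
```

arm_command --rows '[{"fingers": 80,"travel": [0.15,0.2,2.5],"roll": 0.5},{"fingers": 80,"travel": [0.15,0.2,5.5],"roll": 0.5},{"fingers": 80,"travel": [0.15,0.2,8],"roll": 0.5},{"fingers": 80,"travel": [0.15,0.2,9.8],"roll": 0.5},{"fingers": 80,"travel": [0.15,0.2,10.5],"roll": 0.5},{"fingers": 80,"travel": [0.15,0.2,10.6],"roll": 0.5},{"fingers": 80,"travel": [0.15,0.2,10.6],"roll": 0.5},{"fingers": 70,"travel": [0.15,0.2,10.6],"roll": 0.5},{"fingers": 62,"travel": [0.15,0.2,10.6],"roll": 0.5},{"fingers": 54,"travel": [0.15,0.2,10.6],"roll": 0.5}]'

```text
time_s: 28.25
tcp_pos: [0.4647, -0.1246, 0.0147]
ee_rot: [[-0.645, -0.764, 0.001], [-0.764, 0.645, 0.0], [-0.001, -0.001, -1.0]]
wrist_force: [-0.2, 0.9, -0.7]
gripper_width: 0.615
```

arm_command --rows '[{"fingers": 50,"travel": [0,0,0],"roll": 0},{"fingers": 20,"travel": [0,0,0],"roll": 0},{"fingers": 20,"travel": [0,0,0],"roll": 0},{"fingers": 20,"travel": [0,0,0],"roll": 0},{"fingers": 20,"travel": [0,0,-0.8],"roll": 0},{"fingers": 20,"travel": [0,0,-2.5],"roll": 0},{"fingers": 20,"travel": [0,0,-5.5],"roll": 0},{"fingers": 20,"travel": [0,0,-9],"roll": 0},{"fingers": 20,"travel": [0,0,-12.5],"roll": 0},{"fingers": 20,"travel": [0,0,-15],"roll": 0}]'

```text
time_s: 29.25
tcp_pos: [0.4648, -0.1246, 0.1667]
ee_rot: [[-0.645, -0.764, 0.003], [-0.764, 0.645, -0.0], [-0.002, -0.002, -1.0]]
wrist_force: [0.5, 0.3, -0.9]
gripper_width: 0.523
```

```bash
python3 go.py 560 80 190 170; python3 go.py 680.5 145.4 100 180; python3 - <<'E'
from m import *
p,P=snap("scene"); save(p,"eb1.png",(170,60,330,220),3)
E
```

```text
travel [-21.78   5.92  -2.3 ] roll -30.2 dist 22.7 t 29.25
travel [-34.54   0.96   6.74] roll -40.2 dist 35.2 t 29.25
```

View pics/eb1.png

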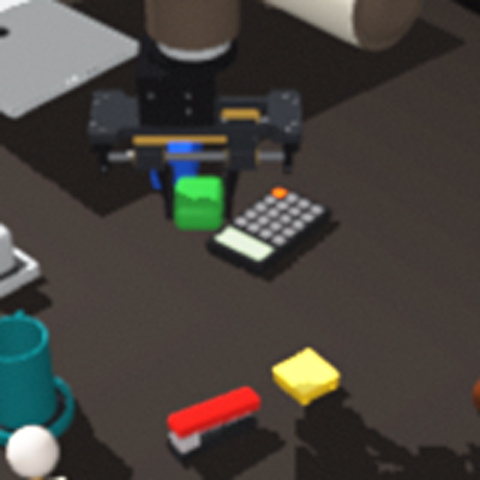

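The case is held level at crop (198,203). I carry it round the trophy to the pad.

arm_command --rows '[{"fingers": 20,"travel": [-1,0.3,-0.3],"roll": -2},{"fingers": 20,"travel": [-3,0.9,-0.8],"roll": -5},{"fingers": 20,"travel": [-5.5,1.6,-1.3],"roll": -8},{"fingers": 20,"travel": [-8.3,2.3,-1.8],"roll": -11},{"fingers": 20,"travel": [-11.1,3,-2.3],"roll": -14},{"fingers": 20,"travel": [-13.9,3.8,-2.3],"roll": -17},{"fingers": 20,"travel": [-16.7,4.6,-2.3],"roll": -20},{"fingers": 20,"travel": [-19.5,5.3,-2.3],"roll": -23},{"fingers": 20,"travel": [-21.2,5.8,-2.3],"roll": -26},{"fingers": 20,"travel": [-21.8,5.9,-2.3],"roll": -30}]'

```text
time_s: 30.3
tcp_pos: [0.5599, 0.0819, 0.1856]
ee_rot: [[-0.171, -0.985, -0.002], [-0.985, 0.171, -0.001], [0.001, 0.002, -1.0]]
wrist_force: [-0.0, -0.5, -0.0]
gripper_width: 0.528
```

```bash
python3 go.py 680.5 145.4 90 180
```

```text
travel [ -8.33 -10.82   9.53] roll -9.8 dist 16.7 t 30.3
```

arm_command --rows '[{"fingers": 20,"travel": [-0.8,-1,0],"roll": -1},{"fingers": 20,"travel": [-2.4,-3,0.5],"roll": -3},{"fingers": 20,"travel": [-4.2,-5.4,1.5],"roll": -5},{"fingers": 20,"travel": [-6,-7.8,3],"roll": -7},{"fingers": 20,"travel": [-7.5,-9.8,5],"roll": -9},{"fingers": 20,"travel": [-8.2,-10.6,7],"roll": -9.8},{"fingers": 20,"travel": [-8.3,-10.8,8.7],"roll": -9.8},{"fingers": 20,"travel": [-8.3,-10.8,9.5],"roll": -9.8},{"fingers": 20,"travel": [-8.3,-10.8,9.5],"roll": -9.8},{"fingers": 20,"travel": [-8.3,-10.8,9.5],"roll": -9.8}]'

```text
time_s: 31.3
tcp_pos: [0.6812, 0.1424, 0.0927]
ee_rot: [[-0.007, -1.0, 0.001], [-1.0, 0.007, -0.0], [0.0, -0.001, -1.0]]
wrist_force: [0.1, -0.2, 0.1]
gripper_width: 0.531
```

```bash
python3 go.py 680.5 145.4 30 180; python3 - <<'E'
from m import *
p,P=snap("scene"); save(p,"eb2.png",(170,170,330,330),3)
hsv=cv2.cvtColor(p,cv2.COLOR_RGB2HSV); m=(hsv[...,0]>45)&(hsv[...,0]<75)&(hsv[...,1]>120)&(P[...,2]>.06)&(P[...,2]<.12)
Q=P[m]; Q=Q[np.hypot(Q[:,0]-.68,Q[:,1]-.145)<.1]; print(len(Q),rect(Q),np.percentile(Q[:,2],[2,50,98]))
E
```

```text
travel [-0.3   0.08  6.27] roll -0.4 dist 6.3 t 31.3
265 (array([674.8, 150.3]), array([63.6, 42.4]), 45.5) [0.08666956 0.10193214 0.10636665]
```

View pics/eb2.png

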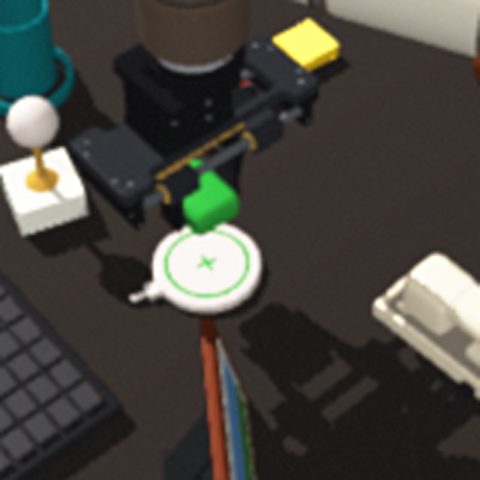

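The case hangs level at crop (210,205) just behind the pad cross (207,262), and the trophy and picture frame are clear. Lowering.

arm_command --rows '[{"fingers": 20,"travel": [-0.3,0.05,1.2],"roll": 0},{"fingers": 20,"travel": [-0.3,0.05,2.6],"roll": 0},{"fingers": 20,"travel": [-0.3,0.05,4],"roll": 0},{"fingers": 20,"travel": [-0.3,0.05,5.1],"roll": 0},{"fingers": 20,"travel": [-0.3,0.05,5.8],"roll": 0},{"fingers": 20,"travel": [-0.3,0.05,6.2],"roll": 0},{"fingers": 20,"travel": [-0.3,0.05,6.4],"roll": 0},{"fingers": 20,"travel": [-0.3,0.05,6.5],"roll": 0},{"fingers": 20,"travel": [-0.3,0.05,6.5],"roll": 0},{"fingers": 20,"travel": [-0.3,0.05,6.5],"roll": 0}]'

```text
time_s: 32.35
tcp_pos: [0.6807, 0.1457, 0.0276]
ee_rot: [[-0.007, -1.0, 0.001], [-1.0, 0.007, 0.0], [-0.0, -0.001, -1.0]]
wrist_force: [0.1, -0.0, -1.0]
gripper_width: 0.528
```

arm_command --rows '[{"fingers": 20,"travel": [0,0,0.1],"roll": 0},{"fingers": 20,"travel": [0,0,0.2],"roll": 0},{"fingers": 20,"travel": [0,0,0.25],"roll": 0},{"fingers": 20,"travel": [0,0,0.3],"roll": 0},{"fingers": 20,"travel": [0,0,0.3],"roll": 0},{"fingers": 20,"travel": [0,0,0.3],"roll": 0}]'

```text
time_s: 32.95
tcp_pos: [0.6804, 0.1456, 0.0244]
ee_rot: [[-0.007, -1.0, 0.0], [-1.0, 0.007, -0.0], [0.0, -0.0, -1.0]]
wrist_force: [-1.2, -0.0, 2.5]
gripper_width: 0.527
```

arm_command --rows '[{"fingers": 54,"travel": [0,0,-0.02],"roll": 0},{"fingers": 58,"travel": [0,0,-0.02],"roll": 0},{"fingers": 66,"travel": [0,0,-0.02],"roll": 0},{"fingers": 80,"travel": [0,0,-0.02],"roll": 0},{"fingers": 80,"travel": [0,0,-0.02],"roll": 0},{"fingers": 80,"travel": [0,0,-0.8],"roll": 0},{"fingers": 80,"travel": [0,0,-3],"roll": 0},{"fingers": 80,"travel": [0,0,-7],"roll": 0},{"fingers": 80,"travel": [0,0,-12],"roll": 0},{"fingers": 80,"travel": [0,0,-17],"roll": 0}]'

```text
time_s: 33.95
tcp_pos: [0.68, 0.1454, 0.1962]
ee_rot: [[-0.007, -1.0, -0.0], [-1.0, 0.007, -0.0], [0.0, 0.0, -1.0]]
wrist_force: [1.0, 0.1, 0.4]
gripper_width: 0.8
```

arm_command --rows '[{"fingers": 80,"travel": [0,3,-3],"roll": 0},{"fingers": 80,"travel": [2,7,-4],"roll": 0},{"fingers": 80,"travel": [4,11,-4],"roll": 0},{"fingers": 80,"travel": [6,15,-4],"roll": 0},{"fingers": 80,"travel": [8,19,-4],"roll": 0},{"fingers": 80,"travel": [10,23,-4],"roll": 0},{"fingers": 80,"travel": [12,26,-4],"roll": 0},{"fingers": 80,"travel": [13,28,-4],"roll": 0},{"fingers": 80,"travel": [13,28,-4],"roll": 0},{"fingers": 80,"travel": [13,28,-4],"roll": 0}]'

```text
time_s: 34.95
tcp_pos: [0.3999, 0.0176, 0.2351]
ee_rot: [[-0.007, -1.0, 0.003], [-1.0, 0.007, 0.001], [-0.001, -0.003, -1.0]]
wrist_force: [1.4, -0.5, 0.2]
gripper_width: 0.794
```

```bash
python3 - <<'E'
from m import *
print(sense()["time_s"],sense()["tcp_pos"])
for n in("top","scene"):
    p,P=snap(n); save(p,n+"9.png",k=1.5)
    for l,c,r,z0,z1 in [("handset",(.563,.372),.12,.035,.07),("speaker",(.585,-.395),.1,.045,.075),("mug",(.671,-.146),.075,.06,.12),("earb",(.68,.145),.05,.025,.05),("trophy",(.74,-.003),.06,.015,.14)]:
        Q=pts(P,c,r,z0,z1); print(n,l,len(Q),*rect(Q),np.round(np.percentile(Q[:,2],[5,50,95])*1000))
E
```

```text
34.95 [0.39986039 0.0175746  0.23507997]
top handset 605 [563.5 372.3] [178.4  45.7] -87.8 [45. 54. 61.]
top speaker 594 [ 585.9 -397.1] [139.3  52.6] -85.5 [53. 60. 65.]
top mug 182 [ 659.3 -152.3] [91.9 62.8] 26.0 [ 67.  91. 103.]
top earb 203 [679.8 143. ] [56.6 42.6] 89.7 [28. 36. 41.]
top trophy 323 [740.4  -6.7] [60.3 60.2] 75.8 [ 25.  34. 124.]
scene handset 1267 [565.7 373.9] [178.1  47.3] -87.9 [40. 53. 57.]
scene speaker 484 [ 587.6 -396.6] [140.6  53.3] -84.5 [48. 58. 62.]
scene mug 471 [ 671.3 -145.5] [68.1 61.6] 53.9 [62. 83. 99.]
scene earb 352 [682.7 144. ] [60.  45.1] 89.0 [27. 35. 38.]
scene trophy 693 [742.9  -7.3] [63.7 59.7] 72.8 [ 21.  31. 121.]
```

View pics/scene9.png

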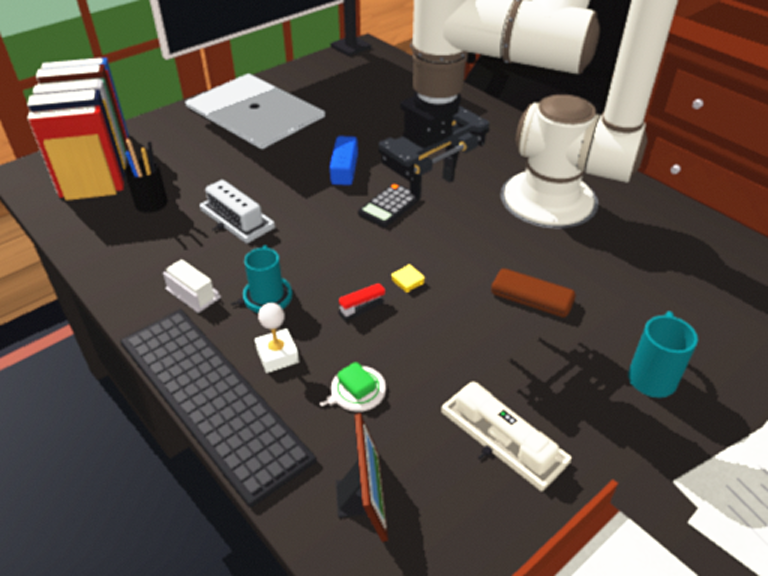

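View pics/top9.png

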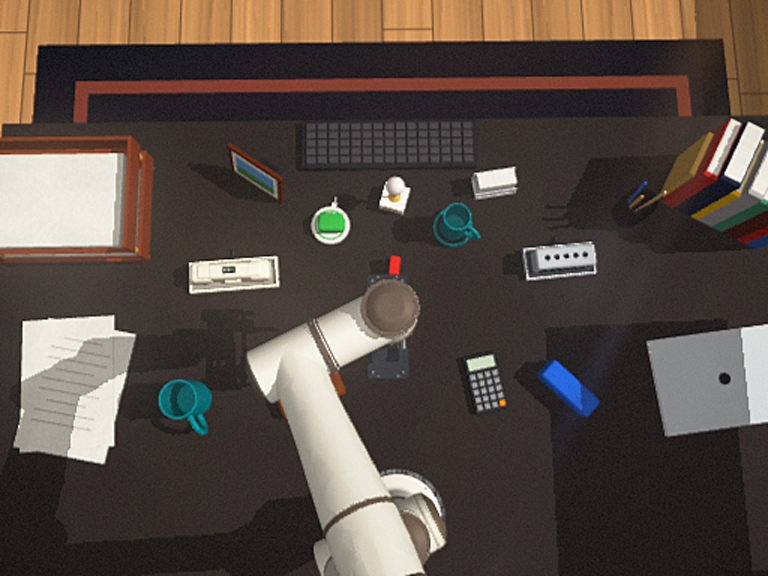

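All four sit in or on their chargers: handset (510,430), speaker (237,207), mug (265,275) and case (357,380) in the scene view. The trophy is unmoved and the gripper is clear.

```bash
python3 -c "from station import *; print(finish_job())"
```

```text
the job is handed in; nothing more can be done
None
```

All four things are on their chargers, placed in the order you gave: handset, silver speaker, small teal mug, green earbud case. I handed the job in at about 35 s of robot time; no verdict came back.

Each was lowered to light contact and released before the arm lifted; the largest contact reading was about 7 N, for the mug. The last checks, from both cameras:

| Thing | Where it is | Against its charger |
|---|---|---|
| Handset | in the dock, top about 54 mm high | centre within 3 mm of the dock's, turned about 1.5° from it |
| Speaker | in the cradle, top about 60 mm high | centre within about 2 mm of the cradle's, turned 1° or less from it |
| Mug | upright in the saucer | centre within about 1 mm of the saucer's in the scene camera |
| Earbud case | flat on the pad, top about 36 mm high | within about 3 mm of the cross (limit 15 mm) |

- **Trophy:** it is unmoved, within the 2 mm measuring noise, and the gripper was clear of everything at the end.
- **Disagreement:** the top camera's mug outline is off centre because it takes in the handle, so I relied on the scene camera for the mug.
- **Failed call:** one early move was refused because I left out the roll values. Nothing moved, and I repeated it correctly.

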